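Set up the glass strain viewer

ROBOT

A 6-joint arm with a two-finger parallel gripper is mounted at the origin on the work surface. World frame = base frame: x ahead of the robot, y to its left, z up, the work surface at z = 0. Lengths are in m, angles in rad, forces in N, time in s.
With the tool pointing down it reaches from about 0.25 to 0.725 m from the base axis. Payload 4 kg.
Tool frame: the origin (TCP) lies midway between the tips of the shut fingers; the grasp point (between the pads) lies bot.tcp_to_grasp behind it (bot.tcp_to_grasp is the distance from the TCP to the grasp point, in m); z points along the fingers, y is the line along which they close (so a half turn about z gives the same grasp; the last joint's range is limited). The gripper opens to 85 mm and grips with 20 to 120 N. Pads are 22 mm wide; open, the fingers measure 114 mm over their backs; the gripper's body (76 mm by 85 mm) begins 54 mm behind the grasp point. The pads swing forward as they close: fully open they stand 13 mm farther back than shut.
Start: joints at [1.305, 0.241, 0.005, 1.335, 0, 1.571], TCP at [0.131, 0.482, 0.231] pointing down, gripper open.
Joint ranges: [-2.72, 2.72], [-1.05, 1.87], [-1.09, 1.28], [-1.99, 2.15], [-1.42, 1.44], [-3.14, 3.14]. Speed limits (rad/s): [2.79, 2.79, 3.14, 3.14, 3.14, 3.14].

INTERFACE

Orientations are given as a unit quaternion [x, y, z, w].
In Python, from workcell import readout, camera, bot gives the robot as it stands. The module is installed in compiled form; this text tells all that it offers.
- The arm moves only by the tool jog_arm, never from a script. Its argument "motion" is a list of rows, each an object of numbers: "x", "y", "z": the shift along the tool's x, y, z in mm; "spin": the turn about the tool's z in degrees; "fingers": the closure, from -1 (fully open) to 1 (shut). A call has 1 to 8 rows; each row is the pose to reach, as a shift and turn from the pose commanded when the call began, along the tool's axes at that moment; what a row does not reach only later rows make up. A row lasts 1/8 s, in which the tool goes at most 62.5 mm and 10.7 degrees, less where a joint would pass 70% of its speed; a pose out of reach is approached as far as the arm can. A call with a gripper value outside its range is refused whole. The fingers move at their own pace and stop on an object; the grip force is fixed at half the most. Time passes only in rows, so rows that repeat a pose let the fingers close. It gives the time, the measured TCP pose, the force, the opening and the grip force at its end, in the units of the state.
- readout.get_obs(): the state, without advancing time (a new reading comes with each control period).
- camera(name): name is "scene" or "top" or "wrist"; returns a dict with "pixels" (480x640x3 uint8, red, green, blue), "K" (3x3 intrinsics, pixels), "rvec" (rotation vector, rad) and "tvec" (3), from world to camera coordinates, as OpenCV has them. Camera axes: x right, y down, z forward; pixel columns grow to the right and rows downward; lengths in m; the calibration is good to about 2 mm. A picture is of the moment at which its call begins. There is no depth.
- bot.job_done(): hands the job in; it is judged then, once.
The state is a dict: "clock": time; "joint_pos": joint angles; "joint_vel": joint speeds; "tau": joint torques, N m; "eef_pos": TCP position; "tool_rot": TCP orientation; "ft_force": force on the tool from outside, world axes, zero at the start; "ft_torque": the same for the moment, N m; "grip_width": finger opening in m; "grasp_force": force on a finger pad.
Only numpy, scipy, OpenCV 4.12 (cv2) and the standard library are available. Lean on these libraries where they do the work, as an engineer would, in place of code of your own. Each camera call takes 0.05 s, during which the arm holds its last target. There are 200 camera calls.

TASK

Take the filter frame from the cork mat by its handle, seat it on the three balls of the strain viewer with its red dot on the same side as the viewer's red dot, and press it down until both spring clips snap over its edges and it sits fully home; set it down, do not drop it, and let go. Then switch the lamp on by flipping the red toggle on the blue supply box over to its green-dot side. Leave the black fan toggle and the other things on the bench alone.

Things in the scene. Friction and masses are not known exactly. Their poses are not given: they have to be found in the camera images.
- frame_handle (a point): Centre of the handle bar of the loose filter frame (black square plate, about 0.25 kg). The bar is aluminium, 92 mm long (frame x), 12 mm wide (y), 14 mm high, carried at its two ends above the violet glass. This point is 48 mm above the frame's underside, 31 mm above the plate's top face. Axes: z up, x along the bar towards the red-dot edge. Turned at most 0.5 rad from world x at the start.
- frame_dot (a point): Red dot on the top face of the filter frame, near its +x edge. The plate is 100 x 100 mm, 112 mm over the round aluminium rails, 12 mm thick, along its sides at y = -50 and +50 mm. Beneath, three steel vee grooves, 20 mm wide at the mouth, drop over the viewer's balls and centre the frame from up to about 3 mm off. It starts flat on a 3 mm cork mat.
- viewer_seat (a point): Where the handle bar's centre is when the frame is fully home on the strain viewer, 113.5 mm above the bench, over the middle of the viewer. Axes: z up, x towards the viewer's red dot, y towards a clip; the frame's axes must match these.
- viewer: Strain viewer: fixed white light box 190 (x) x 170 (y) x 55 mm high with a bright round window; origin under its centre. On top stand three 12 mm steel balls (their tops 18 mm above the box). A red dot marks its +x side.
- clip_l (a joint): Left (+y) of the viewer's two spring clips, uprights at y = +57 and -57 mm, tops 37 mm above the box, with brass rollers; 0 = free, grows outward (rad). A lowered frame's rails meet the rollers some 15 mm above home; pushing straight down with 6 to 10 N, by the held handle or on top of its bar, spreads the clips and they snap over the rails and pull the frame onto the balls.
- clip_r (a joint): Right (-y) spring clip of the viewer, mirror image of the left one.
- supply: Blue lamp supply box, fixed, 130 x 140 x 60 mm high; origin under its centre. On its top two bat toggles, pivots 70 mm apart along y: red sleeve = lamp (y = +35 mm), black sleeve = fan (y = -35 mm). Each has a green dot on its on side (+x) and a white dot on its off side (-x).
- lamp_pivot (a point): Pivot of the red lamp toggle, 64 mm above the bench. Axes: z up, x from the white dot (off) to the green dot (on), y along the toggle's axle, away from the fan toggle. The bat swings in the x-z plane.
- lamp_tip (a point): A point on the centre line of the lamp toggle's bat, 36 mm from its pivot and 4 mm below its rounded end. The bat is about 11 mm thick in its upper half, with a red sleeve; the steel bushing at its foot is 18 mm in diameter and ends 1 mm above the pivot.
- lamp (a joint): Lamp toggle: 0 = off (leans 0.35 rad from upright towards the white dot), 0.70 = on (leans 0.35 rad towards the green dot). An over-centre spring holds it on either side, so it snaps over once it is pushed past upright (0.35); about 3 N at the tip starts it.
- fan (a joint): Fan toggle, with a black sleeve: 0 = on, as it is at the start, leaning towards its green dot; 0.70 = off. Leave it.
- jar_a: Bystander: glass jar, 64 mm wide, 85 mm high, with glass rods in it up to 175 mm high; origin under its centre.
- jar_b: Bystander: glass jar, 60 mm wide, 80 mm high, with a wooden stick in it up to 160 mm high; origin under its centre.
- can: Bystander: can, 60 mm wide, 100 mm high; origin under its centre.
- marver: Bystander: dark steel block 70 x 90 x 18 mm; origin under its centre.
- puck: Bystander: copper disc 48 mm wide, 20 mm high; origin under its centre.
- brush: Bystander: hand brush lying on the bench.
- paddle: Bystander: flat paddle with a handle, lying on the bench.
Things that resemble listed ones, but are neither listed nor needed, are in the scene too. Of the things that look like the part that bears frame_handle, take the one that is farthest to the robot's right at the start.

How it is judged:
By the outcome, as a careful person would: the job done as asked, in the order asked, and still so for the second after the job is handed in, with the robot touching nothing.
It also fails if it takes over 54 s, if anything falls off the work surface, if the arm or the gripper's body presses on something with over 40 N, if the wrist force passes 120 N, or if a joint passes its speed limit or range.

## Working session

There is one attempt and no reset: what is moved stays moved. The work goes in short steps, Python scripts to look and compute and a tool call to move; the robot and the scene stay as the last step left them, time stands still between calls to the robot, and variables do not carry over. Pictures are saved under pics/ and viewed, at most 10 in all, crops included, and the job is handed in when it is done.

Besides the shell and the picture viewer there is one more tool, called after "Emit:" by a JSON object that holds its "method" and its "body". jog_arm: Moves the arm, as the interface text tells. Its arguments: {"type":"object","properties":{"motion":{"type":"array"}},"required":["motion"]}

```bash
mkdir -p pics; cat > h.py <<'E'
import numpy as np, cv2, json
from workcell import readout, camera, bot
def snap(n,f):
    c=camera(n); cv2.imwrite('pics/'+f+'.png',c['pixels'][:,:,::-1]); 
    np.savez('pics/'+f+'.npz',**c); return c
def px2w(f,u,v,z):
    c=np.load('pics/'+f+'.npz'); R=cv2.Rodrigues(c['rvec'])[0]; t=c['tvec'].ravel()
    d=R.T@np.linalg.solve(c['K'],[u,v,1]); o=-R.T@t
    return o+d*(z-o[2])/d[2]
def w2px(f,p):
    c=np.load('pics/'+f+'.npz')
    return cv2.projectPoints(np.float64(p).reshape(-1,1,3),c['rvec'],c['tvec'],c['K'],None)[0].reshape(-1,2)
def crop(f,g,u0,v0,w,h,s):
    im=cv2.imread('pics/'+f+'.png')[v0:v0+h,u0:u0+w]
    cv2.imwrite('pics/'+g+'.png',cv2.resize(im,None,fx=s,fy=s,interpolation=cv2.INTER_CUBIC))
E
python3 - <<'E'
from h import *
for n in('top','scene'):
    c=snap(n,n+'0'); R=cv2.Rodrigues(c['rvec'])[0]; print(n,-R.T@c['tvec'].ravel(),c['K'][0,0],R[2])
print(readout.get_obs(),bot.tcp_to_grasp)
E
```

```text
top [0.36660033 0.01203356 1.33681673] 488.67922468246655 [ 1.48219909e-01  4.31140724e-06 -9.88954427e-01]
scene [1.06012369 0.35271311 0.93967009] 467.41926232535855 [-0.51454188 -0.32672961 -0.79277639]
{'clock': 0.1, 'joint_pos': array([ 1.30504278e+00,  2.41324027e-01,  3.89004018e-03,  1.33514769e+00,
       -3.03254235e-06,  1.57081787e+00]), 'joint_vel': array([ 6.44136685e-04, -2.71779512e-03,  4.36049732e-03, -2.17238190e-05,
       -1.66782384e-04, -7.02103988e-04]), 'tau': array([-8.75470414e-05, -3.73137403e+01,  2.53010309e+01,  1.08617722e-02,
        6.48472934e-06,  7.09457538e-06]), 'eef_pos': array([0.13118012, 0.48193657, 0.2305206 ]), 'tool_rot': array([ 1.32496722e-01,  9.91183041e-01, -8.85007744e-04, -1.16754546e-04]), 'ft_force': array([ 0.29241244,  0.35046965, -0.56348544]), 'ft_torque': array([-0.04958765, -0.03867794, -0.03547766]), 'grasp_force': 0.0, 'grip_width': 0.08533506739877353} 0.0187
```

View pics/top0.png

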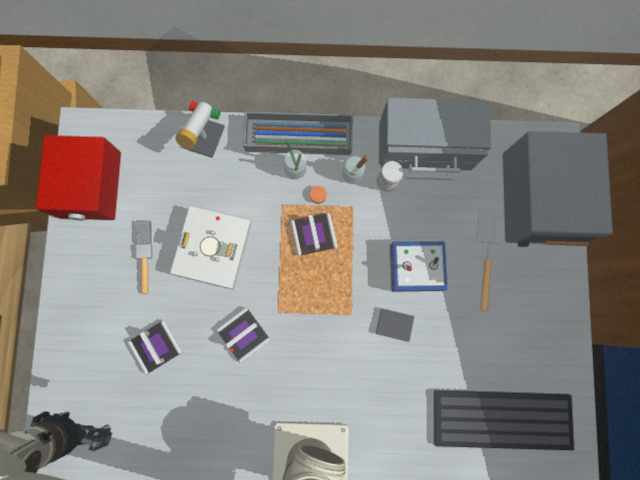

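View pics/scene0.png

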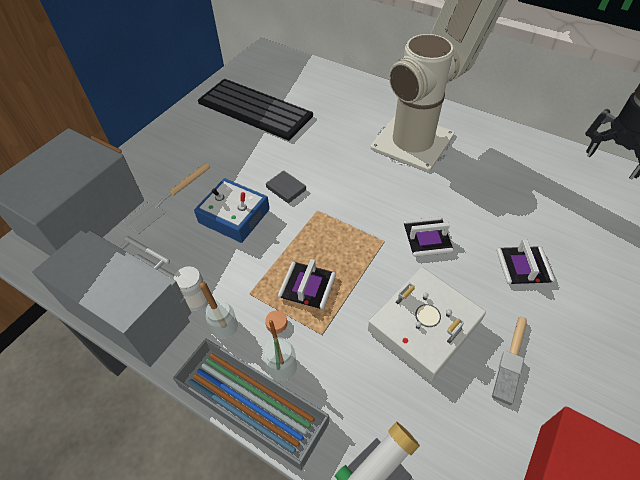

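```bash
python3 - <<'E'
from h import *
a=cv2.imread('pics/top0.png'); r=lambda i,s:cv2.resize(i,None,fx=s,fy=s,interpolation=cv2.INTER_CUBIC)
# A: viewer u165-255,v200-290 (x4.4) | frame u280-345,v205-265 (x6.1)
cv2.imwrite('pics/a.png',np.hstack([r(a[200:290,165:255],4.4),r(a[200:266,280:346],6.0)]))
b=cv2.imread('pics/scene0.png')
cv2.imwrite('pics/b.png',np.hstack([r(a[235:300,385:450],6),r(b[170:250,190:270],4.875)]))
E
```

```text
(no output)
```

View pics/a.png

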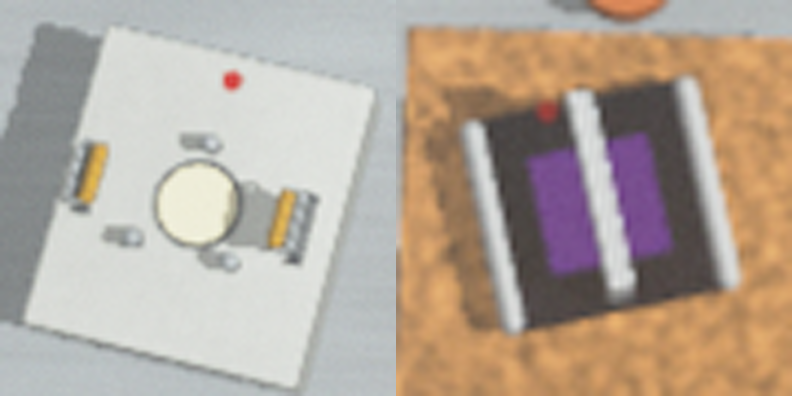

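View pics/b.png

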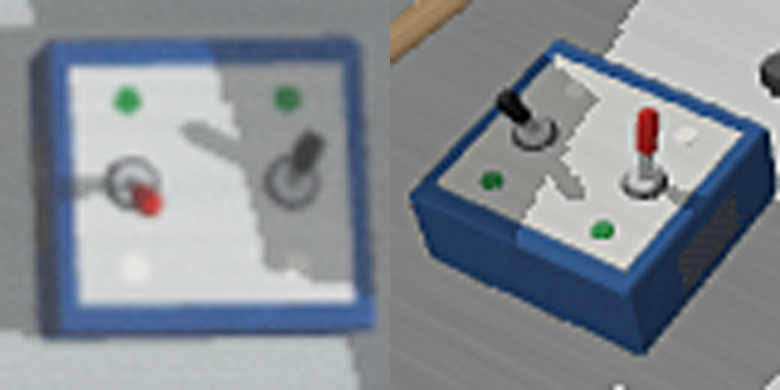

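```bash
cat > m.py <<'E'
from h import *
def P(f,s,u0,v0,x0,cx,cy,z): return px2w(f,(cx-x0+.5)/s-.5+u0,(cy+.5)/s-.5+v0,z)
V=lambda x,y,z:P('top0',4.4,165,200,0,x,y,z)
F=lambda x,y,z:P('top0',6,280,200,396,x,y,z)
S=lambda x,y,z:P('top0',6,385,235,0,x,y,z)
T=lambda x,y,z:P('scene0',4.875,190,170,390,x,y,z)
np.set_printoptions(precision=4,suppress=True)
def show(n,a):
    print(n); [print('  ',p) for p in a]
c=[V(*p,.055) for p in((108,25),(378,92),(298,388),(22,322))]
show('viewer corners',c); print('ctr',np.mean(c,0),[np.linalg.norm(c[i]-c[i-1]) for i in range(4)])
dx=(c[0]+c[1]-c[2]-c[3]);dy=c[0]-c[1]+c[3]-c[2];print('yaw',np.arctan2(dx[1],dx[0]),np.arctan2(-dy[0],dy[1]))
show('dot,window',[V(232,80,.055),V(197,203,.055)])
show('balls',[V(213,144,.072),V(134,238,.072),V(231,262,.072)])
show('rollers',[V(95,175,.084),V(283,219,.084)])
b=[F(580,93,.058),F(621,292,.058)];show('bar',b);d=b[0]-b[1];print(np.mean(b,0),np.linalg.norm(d),np.arctan2(d[1],d[0]))
r=[F(473,124,.020),F(686,82,.020),F(732,286,.020),F(514,330,.020)];show('rails',r);print(np.mean(r,0))
d=r[0]+r[1]-r[2]-r[3];print(np.arctan2(d[1],d[0]),[np.linalg.norm(r[i]-r[i-1]) for i in range(4)])
show('fdot',[F(548,112,.02)])
show('S bush l,f, green l,f, white l,f; tip',[S(131,185,.065),S(292,183,.065),S(127,100,.06),S(287,98,.06),S(134,268,.06),S(295,268,.06),S(150,203,.098)])
show('T',[T(644,185,.065),T(534,133,.065),T(602,230,.06),T(493,181,.06),T(686,136,.06),T(572,88,.06),T(648,115,.098)])
E
python3 m.py
```

```text
viewer corners
   [0.6588 0.345  0.055 ]
   [0.6222 0.1785 0.055 ]
   [0.4415 0.2174 0.055 ]
   [0.4759 0.3842 0.055 ]
ctr [0.5496 0.2813 0.055 ] [np.float64(0.18699954050241047), np.float64(0.17042966076931948), np.float64(0.18479914252187352), np.float64(0.17023042109958222)]
yaw -0.2116530213972344 -0.21006887064257387
dot,window
   [0.6269 0.2675 0.055 ]
   [0.5508 0.2841 0.055 ]
balls
   [0.5842 0.2732 0.072 ]
   [0.5263 0.3166 0.072 ]
   [0.5137 0.2583 0.072 ]
rollers
   [0.5615 0.3391 0.084 ]
   [0.5387 0.2269 0.084 ]
bar
   [0.6412 0.0195 0.058 ]
   [ 0.5523 -0.0013  0.058 ]
[0.5967 0.0091 0.058 ] 0.09132392032988924 0.22907454679872472
rails
   [0.6334 0.0682 0.02  ]
   [ 0.656  -0.0288  0.02  ]
   [ 0.562 -0.052  0.02 ]
   [0.5389 0.0463 0.02  ]
[0.5976 0.0084 0.02  ]
0.23502839315684992 [np.float64(0.09696512323129763), np.float64(0.09955865543166584), np.float64(0.09676316323053204), np.float64(0.10093120792870876)]
fdot
   [0.64   0.0341 0.02  ]
S bush l,f, green l,f, white l,f; tip
   [ 0.5128 -0.2363  0.065 ]
   [ 0.5158 -0.3066  0.065 ]
   [ 0.551  -0.2355  0.06  ]
   [ 0.554  -0.3059  0.06  ]
   [ 0.4771 -0.2386  0.06  ]
   [ 0.4791 -0.3089  0.06  ]
   [ 0.5016 -0.2379  0.098 ]
T
   [ 0.5168 -0.2317  0.065 ]
   [ 0.5177 -0.3031  0.065 ]
   [ 0.5487 -0.2348  0.06  ]
   [ 0.5516 -0.3037  0.06  ]
   [ 0.4753 -0.2371  0.06  ]
   [ 0.4788 -0.3102  0.06  ]
   [ 0.4989 -0.2367  0.098 ]
```

```bash
cat >> h.py <<'E'
from scipy.spatial.transform import Rotation as Ro
def go(p,yaw,n=1):
    """tool-frame shift (mm) and spin (deg) to TCP p with tool-y heading yaw (rad)"""
    o=readout.get_obs(); R=Ro.from_quat(o['tool_rot']).as_matrix()
    d=R.T@(np.array(p)-o['eef_pos'])*1e3
    s=-np.degrees(yaw-np.arctan2(R[1,1],R[0,1])); s=(s+180)%360-180
    print('t',round(o['clock'],2),'eef',o['eef_pos'].round(4),'shift',d.round(1),'spin',round(s,2),'tilt',R[:2,2].round(4),'F',o['ft_force'].round(1),'w',round(o['grip_width'],4),'g',round(o['grasp_force'],1),'j',o['joint_pos'].round(2))
E
python3 -c "
from h import *
go((.50,.27,.31),1.366)"
```

```text
t 0.1 eef [0.1312 0.4819 0.2305] shift [-411.5 -107.8  -79.3] spin -3.49 tilt [-0.0005 -0.0017] F [ 0.3  0.4 -0.6] w 0.0853 g 0.0 j [ 1.31  0.24  0.    1.34 -0.    1.57]
```

Emit:
{"method": "jog_arm", "body": {"motion": [{"x": -51,"y": -13,"z": -10},{"x": -102,"y": -26,"z": -20},{"x": -154,"y": -40,"z": -30,"spin": -1},{"x": -206,"y": -54,"z": -40,"spin": -2},{"x": -258,"y": -67,"z": -50,"spin": -3},{"x": -310,"y": -81,"z": -60,"spin": -3.5},{"x": -361,"y": -94,"z": -70,"spin": -3.5},{"x": -411,"y": -108,"z": -79,"spin": -3.5}]}}

```text
validation failed for argument at $.mo...
```

Emit:
{"method": "jog_arm", "body": {"motion": [{"x": 0},{"x": 0},{"x": 0}]}}

```text
validation failed for argument at $.mo...
```

```bash
python3 - <<'E'
from h import *
c=snap('wrist','w1'); R=cv2.Rodrigues(c['rvec'])[0]; print(-R.T@c['tvec'].ravel(),R[2],c['K'][0,0])
go((.50,.27,.31),1.366); print(w2px('w1',[[.55,.283,.055],[.5615,.339,.084],[.5387,.2269,.084],[.597,.009,.05]]))
E
```

```text
[0.05524829 0.50446469 0.37327576] [ 0.2987222 -0.0844383 -0.9505973] 391.4930315934574
t 0.15 eef [0.1312 0.482  0.2306] shift [-411.5 -107.8  -79.2] spin -3.49 tilt [-0.0004 -0.0015] F [-0.8  0.   0.4] w 0.0852 g 0.0 j [ 1.31  0.24  0.    1.34 -0.    1.57]
[[258.16038098 586.36868258]
 [304.30896921 613.79446573]
 [203.53214634 617.78830134]
 [ 70.76834775 642.43975186]]
```

View pics/w1.png

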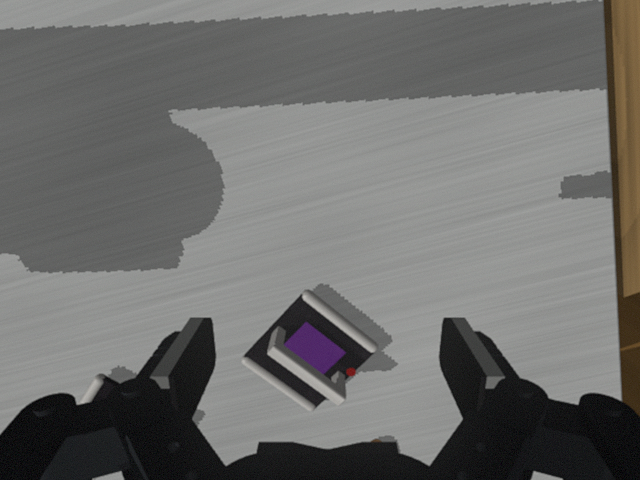

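The wrist picture shows only the start pose, with a decoy frame near (310,350). The move was refused, probably because each row needs every field.

Emit:
{"method": "jog_arm", "body": {"motion": [{"x": -51,"y": -13,"z": -10,"spin": 0,"fingers": -1},{"x": -102,"y": -26,"z": -20,"spin": 0,"fingers": -1},{"x": -154,"y": -40,"z": -30,"spin": -1,"fingers": -1},{"x": -206,"y": -54,"z": -40,"spin": -2,"fingers": -1},{"x": -258,"y": -67,"z": -50,"spin": -3,"fingers": -1},{"x": -310,"y": -81,"z": -60,"spin": -3.5,"fingers": -1},{"x": -361,"y": -94,"z": -70,"spin": -3.5,"fingers": -1},{"x": -411,"y": -108,"z": -79,"spin": -3.5,"fingers": -1}]}}

```text
clock: 1.15
eef_pos: [0.5008, 0.2692, 0.3103]
tool_rot: [0.102, 0.995, -0.0, -0.0]
ft_force: [0.7, 1.3, -0.0]
grip_width: 0.0852
grasp_force: 0.0
```

```bash
python3 - <<'E'
from h import *
c=snap('wrist','w2'); 
print(w2px('w2',[[.55,.283,.055],[.5615,.339,.084],[.5387,.2269,.084]]))
go((.597,.009,.20),.232+np.pi/2)
E
```

```text
[[348.18304995 239.06250642]
 [407.13676984 247.62233404]
 [292.13748725 248.0916926 ]]
t 1.2 eef [0.5061 0.2656 0.3105] shift [-141.9 -231.7  111.6] spin -25.36 tilt [ 0.0046 -0.0025] F [ 3.5 -1.   1.1] w 0.0854 g 0.0 j [ 0.49  0.37  0.39  1.59 -0.    0.7 ]
```

View pics/w2.png

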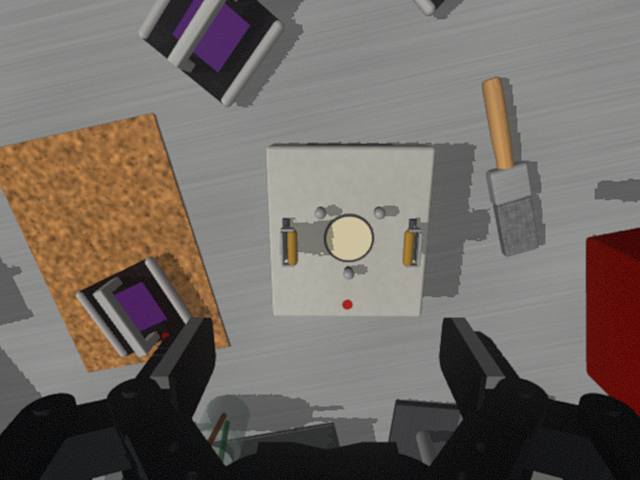

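```bash
python3 - <<'E'
from h import *
np.set_printoptions(precision=4,suppress=True)
P=lambda u,v,z:px2w('w2',u,v,z)
w,d=P(349,238.5,.055),P(347.5,304,.055);print(w,d,np.arctan2(*(d-w)[1::-1]))
b=[P(348.5,272,.067),P(320.5,212.5,.067),P(379,212,.067)];print(np.array(b))
for z in(.08,.086,.09):
  r=P(411,242,z),P(291,247,z);e=r[0]-r[1];print(z,(r[0]+r[1])/2,np.linalg.norm(e),np.arctan2(-e[0],e[1]))
go((.597,.009,.16),.232+np.pi/2)
E
```

```text
[0.5496 0.284  0.055 ] [0.6251 0.2679 0.055 ] -0.20983615105990872
[[0.5823 0.2766 0.067 ]
 [0.5129 0.261  0.067 ]
 [0.5244 0.319  0.067 ]]
0.08 [0.5482 0.2848 0.08  ] 0.12035081701417202 -0.16111474652092628
0.086 [0.5462 0.2848 0.086 ] 0.11841550854001805 -0.16111474652092692
0.09 [0.5449 0.2848 0.09  ] 0.11712530289058205 -0.1611147465209264
t 1.2 eef [0.5061 0.2656 0.3105] shift [-141.7 -231.7  151.6] spin -25.36 tilt [ 0.0046 -0.0025] F [ 3.5 -1.   1.1] w 0.0854 g 0.0 j [ 0.49  0.37  0.39  1.59 -0.    0.7 ]
```

Emit:
{"method": "jog_arm", "body": {"motion": [{"x": -24,"y": -38,"z": 5,"spin": -4,"fingers": -1},{"x": -48,"y": -77,"z": 20,"spin": -9,"fingers": -1},{"x": -72,"y": -116,"z": 45,"spin": -14,"fingers": -1},{"x": -96,"y": -155,"z": 70,"spin": -19,"fingers": -1},{"x": -120,"y": -194,"z": 100,"spin": -23,"fingers": -1},{"x": -135,"y": -222,"z": 125,"spin": -25.4,"fingers": -0.6},{"x": -141.7,"y": -231.7,"z": 140,"spin": -25.4,"fingers": -0.3},{"x": -141.7,"y": -231.7,"z": 151,"spin": -25.4,"fingers": -0.3}]}}

```text
clock: 2.2
eef_pos: [0.5911, 0.0146, 0.1584]
tool_rot: [-0.118, 0.993, 0.0, -0.0]
ft_force: [-0.0, 0.8, 0.5]
grip_width: 0.0555
grasp_force: 0.0
```

```bash
python3 - <<'E'
from h import *
c=snap('wrist','w3'); 
print(w2px('w3',[[.597,.009,.058],[.6412,.0195,.058],[.5523,-.0013,.058]]))
go((.597,.009,.034),.232+np.pi/2)
crop('w3','w3c',180,200,280,210,2.8)
E
```

```text
[[315.25421945 249.42025553]
 [315.63796418 311.5502457 ]
 [315.32186167 179.39520334]]
t 2.25 eef [0.5902 0.0153 0.1572] shift [ -5.4  -7.9 123.2] spin 0.37 tilt [-0.0028  0.0005] F [-0.6  0.   0.2] w 0.0555 g 0.0 j [ 0.03  0.46  0.13  1.24  0.   -0.21]
```

View pics/w3c.png

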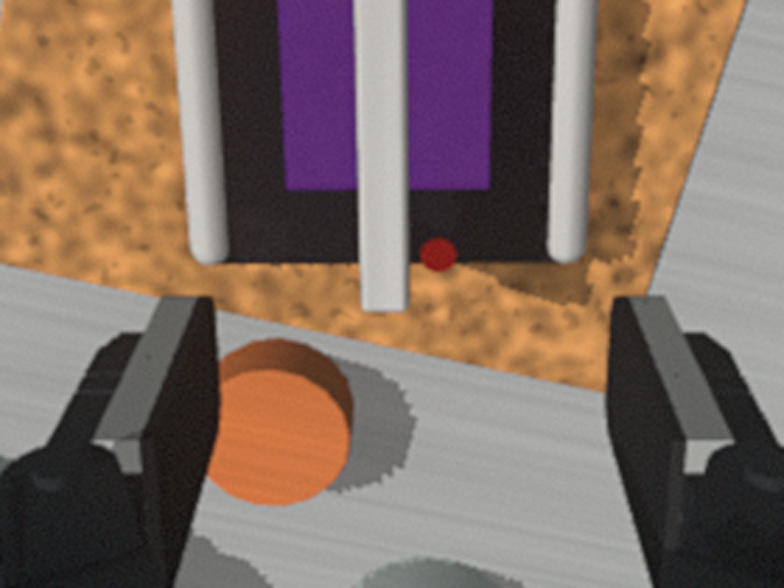

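```bash
python3 -c "
from h import *
go((.5968,.0098,.034),.24+np.pi/2)"
```

```text
t 2.25 eef [0.5902 0.0153 0.1572] shift [ -5.4  -7.  123.2] spin -0.09 tilt [-0.0028  0.0005] F [-0.6  0.   0.2] w 0.0555 g 0.0 j [ 0.03  0.46  0.13  1.24  0.   -0.21]
```

Emit:
{"method": "jog_arm", "body": {"motion": [{"x": -3,"y": -4,"z": 20,"spin": 0,"fingers": -0.3},{"x": -5,"y": -6.5,"z": 45,"spin": 0,"fingers": -0.3},{"x": -5.4,"y": -7,"z": 70,"spin": 0,"fingers": -0.3},{"x": -5.4,"y": -7,"z": 85,"spin": 0,"fingers": -0.3},{"x": -5.4,"y": -7,"z": 92,"spin": 0,"fingers": -0.3},{"x": -5.4,"y": -7,"z": 92,"spin": 0,"fingers": -0.3},{"x": -5.4,"y": -7,"z": 92,"spin": 0,"fingers": -0.3}]}}

```text
clock: 3.12
eef_pos: [0.5989, 0.0092, 0.0684]
tool_rot: [-0.119, 0.993, -0.0, 0.001]
ft_force: [-0.2, 0.1, 0.3]
grip_width: 0.0559
grasp_force: 0.0
```

```bash
python3 -c "
from h import *
go((.5968,.0098,.034),.24+np.pi/2)"
```

```text
t 3.12 eef [0.5989 0.0092 0.0684] shift [ 1.9  1.1 34.4] spin -0.07 tilt [0.0019 0.0001] F [-0.2  0.1  0.3] w 0.0559 g 0.0 j [ 0.02  0.54  0.02  1.04  0.   -0.22]
```

Emit:
{"method": "jog_arm", "body": {"motion": [{"x": 1.9,"y": 1,"z": 17,"spin": 0,"fingers": -0.3},{"x": 1.9,"y": 1,"z": 30,"spin": 0,"fingers": -0.3},{"x": 1.9,"y": 1,"z": 34,"spin": 0,"fingers": -0.3},{"x": 1.9,"y": 1,"z": 34,"spin": 0,"fingers": 0},{"x": 1.9,"y": 1,"z": 34,"spin": 0,"fingers": 0.4},{"x": 1.9,"y": 1,"z": 34,"spin": 0,"fingers": 1},{"x": 1.9,"y": 1,"z": 34,"spin": 0,"fingers": 1},{"x": 1.9,"y": 1,"z": 34,"spin": 0,"fingers": 1}]}}

```text
clock: 4.12
eef_pos: [0.5966, 0.0095, 0.0339]
tool_rot: [-0.119, 0.993, -0.0, 0.001]
ft_force: [0.6, -0.2, 2.1]
grip_width: 0.0108
grasp_force: 60.4
```

Emit:
{"method": "jog_arm", "body": {"motion": [{"x": 0,"y": 0,"z": 0,"spin": 0,"fingers": 1},{"x": 0,"y": 0,"z": 0,"spin": 0,"fingers": 1}]}}

```text
clock: 4.38
eef_pos: [0.5966, 0.0095, 0.0339]
tool_rot: [-0.119, 0.993, -0.0, 0.001]
ft_force: [0.1, -0.9, 5.0]
grip_width: 0.011
grasp_force: 60.6
```

```bash
python3 -c "
from h import *
go((.5968,.0098,.034),.24+np.pi/2)"
```

```text
t 4.38 eef [0.5966 0.0095 0.0339] shift [-0.3  0.2 -0.1] spin -0.09 tilt [ 0.0014 -0.0001] F [ 0.1 -0.9  5. ] w 0.011 g 60.6 j [ 0.02  0.58 -0.03  0.97 -0.   -0.22]
```

Emit:
{"method": "jog_arm", "body": {"motion": [{"x": 0,"y": 0,"z": -10,"spin": 0,"fingers": 1},{"x": 0,"y": 0,"z": -40,"spin": 0,"fingers": 1},{"x": 0,"y": 0,"z": -80,"spin": 0,"fingers": 1},{"x": 0,"y": 0,"z": -115,"spin": 0,"fingers": 1},{"x": 0,"y": 0,"z": -135,"spin": 0,"fingers": 1},{"x": 0,"y": 0,"z": -140,"spin": 0,"fingers": 1}]}}

```text
clock: 5.12
eef_pos: [0.5962, 0.0097, 0.1744]
tool_rot: [-0.119, 0.993, 0.0, 0.001]
ft_force: [0.1, 0.3, -3.5]
grip_width: 0.0105
grasp_force: 59.8
```

```bash
python3 -c "
from h import *
go((.550,.2835,.172),-.208+np.pi/2)"
```

```text
t 5.12 eef [0.5962 0.0097 0.1744] shift [-19.8 276.9   2.4] spin 25.6 tilt [0.0012 0.0002] F [ 0.1  0.3 -3.5] w 0.0105 g 59.8 j [ 0.02  0.46  0.17  1.28  0.   -0.22]
```

Emit:
{"method": "jog_arm", "body": {"motion": [{"x": -1,"y": 20,"z": 0,"spin": 2,"fingers": 1},{"x": -4,"y": 65,"z": 0,"spin": 6,"fingers": 1},{"x": -8,"y": 115,"z": 0,"spin": 11,"fingers": 1},{"x": -12,"y": 165,"z": 0,"spin": 16,"fingers": 1},{"x": -15,"y": 215,"z": 0,"spin": 20,"fingers": 1},{"x": -18,"y": 252,"z": 0,"spin": 23.5,"fingers": 1},{"x": -20,"y": 273,"z": 0,"spin": 25.6,"fingers": 1},{"x": -20,"y": 277,"z": 0,"spin": 25.6,"fingers": 1}]}}

```text
clock: 6.12
eef_pos: [0.5485, 0.2845, 0.1713]
tool_rot: [0.102, 0.995, -0.001, -0.002]
ft_force: [0.0, -1.1, -2.5]
grip_width: 0.011
grasp_force: 59.7
```

Emit:
{"method": "jog_arm", "body": {"motion": [{"x": 0,"y": 0,"z": 15,"spin": 0,"fingers": 1},{"x": 0,"y": 0,"z": 26,"spin": 0,"fingers": 1},{"x": 0,"y": 0,"z": 26,"spin": 0,"fingers": 1},{"x": 0,"y": 0,"z": 26,"spin": 0,"fingers": 1}]}}

```text
clock: 6.62
eef_pos: [0.5502, 0.2828, 0.1473]
tool_rot: [0.104, 0.995, -0.0, -0.0]
ft_force: [-0.5, 0.2, -3.0]
grip_width: 0.0106
grasp_force: 59.6
```

```bash
python3 - <<'E'
from h import *
c=snap('wrist','w4'); go((.550,.2835,.0965),-.208+np.pi/2)
print(w2px('w4',[[.5496,.284,.055],[.6255,.2678,.055],[.55,.2835,.1635]]))
E
```

```text
t 6.67 eef [0.5504 0.2831 0.1477] shift [ 0.5  0.3 51.2] spin -0.06 tilt [0.0007 0.0003] F [ 0.2 -0.3 -3.3] w 0.0108 g 59.6 j [ 0.48  0.52  0.2   1.25 -0.    0.68]
[[326.75704825 246.25124546]
 [326.71375272 352.30790523]
 [325.10034504 340.21927148]]
```

View pics/w4.png

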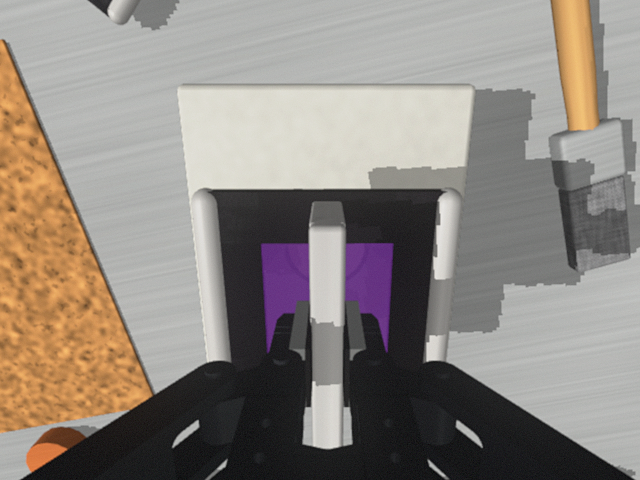

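```bash
python3 - <<'E'
from h import *
c,s=np.cos(-.208),np.sin(-.208)
def L(x0,y0,x,y,z): return [x0+c*x-s*y,y0+s*x+c*y,z]
t=(.5504,.2831)
print('bar end top',w2px('w4',[L(*t,-46,0,0) and L(*t,-.046,0,.1717),L(*t,-.046,0,.1577)]),'\nbox rear',w2px('w4',[L(.55,.2835,-.095,.085,.055),L(.55,.2835,-.095,-.085,.055)]),'\nplate rear',w2px('w4',[L(*t,-.05,.05,.1337),L(*t,-.05,-.05,.1337)]))
E
```

```text
bar end top [[323.49557018 227.56854292]
 [323.89117409 216.67745311]] 
box rear [[478.16104667  85.24122605]
 [173.45564778  85.82085765]] 
plate rear [[448.55940908 192.30457709]
 [200.33099121 192.66091243]]
```

Emit:
{"method": "jog_arm", "body": {"motion": [{"x": -0.5,"y": 0,"z": 8,"spin": 0,"fingers": 1},{"x": -0.5,"y": 0,"z": 18,"spin": 0,"fingers": 1},{"x": -0.5,"y": 0,"z": 26,"spin": 0,"fingers": 1},{"x": -0.5,"y": 0,"z": 30,"spin": 0,"fingers": 1},{"x": -0.5,"y": 0,"z": 30,"spin": 0,"fingers": 1}]}}

```text
clock: 7.3
eef_pos: [0.5501, 0.2833, 0.1167]
tool_rot: [0.104, 0.995, -0.0, -0.0]
ft_force: [0.1, 0.1, -3.7]
grip_width: 0.011
grasp_force: 59.8
```

Emit:
{"method": "jog_arm", "body": {"motion": [{"x": 0,"y": 0,"z": 2,"spin": 0,"fingers": 1},{"x": 0,"y": 0,"z": 4,"spin": 0,"fingers": 1},{"x": 0,"y": 0,"z": 6,"spin": 0,"fingers": 1},{"x": 0,"y": 0,"z": 8,"spin": 0,"fingers": 1},{"x": 0,"y": 0,"z": 10,"spin": 0,"fingers": 1},{"x": 0,"y": 0,"z": 10,"spin": 0,"fingers": 1}]}}

```text
clock: 8.05
eef_pos: [0.5507, 0.2836, 0.1072]
tool_rot: [0.104, 0.995, 0.0, 0.0]
ft_force: [-0.0, -1.1, -0.1]
grip_width: 0.0113
grasp_force: 60.2
```

Emit:
{"method": "jog_arm", "body": {"motion": [{"x": 0,"y": 0,"z": 1.5,"spin": 0,"fingers": 1},{"x": 0,"y": 0,"z": 3,"spin": 0,"fingers": 1},{"x": 0,"y": 0,"z": 4.5,"spin": 0,"fingers": 1},{"x": 0,"y": 0,"z": 6,"spin": 0,"fingers": 1},{"x": 0,"y": 0,"z": 6,"spin": 0,"fingers": 1}]}}

```text
clock: 8.68
eef_pos: [0.5504, 0.283, 0.1004]
tool_rot: [0.104, 0.995, -0.0, -0.0]
ft_force: [3.1, -0.4, -5.8]
grip_width: 0.0109
grasp_force: 59.3
```

Emit:
{"method": "jog_arm", "body": {"motion": [{"x": 0,"y": 0,"z": 1.5,"spin": 0,"fingers": 1},{"x": 0,"y": 0,"z": 3,"spin": 0,"fingers": 1},{"x": 0,"y": 0,"z": 4.5,"spin": 0,"fingers": 1},{"x": 0,"y": 0,"z": 4.5,"spin": 0,"fingers": 1}]}}

```text
clock: 9.18
eef_pos: [0.5505, 0.2831, 0.0973]
tool_rot: [0.104, 0.995, -0.0, 0.0]
ft_force: [1.7, -3.1, -1.1]
grip_width: 0.0104
grasp_force: 60.0
```

Emit:
{"method": "jog_arm", "body": {"motion": [{"x": 0,"y": 0,"z": 1,"spin": 0,"fingers": 1},{"x": 0,"y": 0,"z": 2,"spin": 0,"fingers": 1},{"x": 0,"y": 0,"z": 2,"spin": 0,"fingers": 1},{"x": 0,"y": 0,"z": 2,"spin": 0,"fingers": 1}]}}

```text
clock: 9.68
eef_pos: [0.5506, 0.2832, 0.0971]
tool_rot: [0.104, 0.995, 0.0, 0.001]
ft_force: [-2.4, -4.4, 8.3]
grip_width: 0.0109
grasp_force: 61.3
```

Emit:
{"method": "jog_arm", "body": {"motion": [{"x": 0,"y": 0,"z": -1,"spin": 0,"fingers": 1},{"x": 0,"y": 0,"z": -1.5,"spin": 0,"fingers": 0.6},{"x": 0,"y": 0,"z": -1.5,"spin": 0,"fingers": 0.2},{"x": 0,"y": 0,"z": -1.5,"spin": 0,"fingers": 0.2},{"x": 0,"y": 0,"z": -1.5,"spin": 0,"fingers": 0.2}]}}

```text
clock: 10.3
eef_pos: [0.5503, 0.2836, 0.0961]
tool_rot: [0.104, 0.995, 0.0, -0.0]
ft_force: [0.1, 0.9, -0.6]
grip_width: 0.0341
grasp_force: 0.0
```

Emit:
{"method": "jog_arm", "body": {"motion": [{"x": 0,"y": 0,"z": -10,"spin": 0,"fingers": 0.2},{"x": 0,"y": 0,"z": -35,"spin": 0,"fingers": 0.2},{"x": 0,"y": 0,"z": -75,"spin": 0,"fingers": 0.2},{"x": 0,"y": 0,"z": -110,"spin": 0,"fingers": 0.2},{"x": 0,"y": 0,"z": -130,"spin": 0,"fingers": 0.2},{"x": 0,"y": 0,"z": -130,"spin": 0,"fingers": 0.2},{"x": 0,"y": 0,"z": -130,"spin": 0,"fingers": 0.2}]}}

```text
clock: 11.18
eef_pos: [0.55, 0.2832, 0.2255]
tool_rot: [0.104, 0.995, -0.0, -0.001]
ft_force: [0.1, 0.7, -1.2]
grip_width: 0.0344
grasp_force: 0.0
```

```bash
python3 - <<'E'
from h import *
snap('wrist','w5');snap('scene','s5')
a=cv2.imread('pics/w5.png')[60:480,140:520];b=cv2.imread('pics/s5.png')[250:390,355:495]
cv2.imwrite('pics/c.png',np.hstack([a,cv2.resize(b,(420,420),interpolation=cv2.INTER_CUBIC)]))
go((.48,-.2365,.20),np.pi/2)
E
```

```text
t 11.28 eef [0.5497 0.283  0.2248] shift [ -39.2 -522.7   25.6] spin -11.93 tilt [-0.0025 -0.0013] F [ 0.   0.4 -0.3] w 0.034 g 0.0 j [0.48 0.49 0.35 1.43 0.   0.68]
```

View pics/c.png

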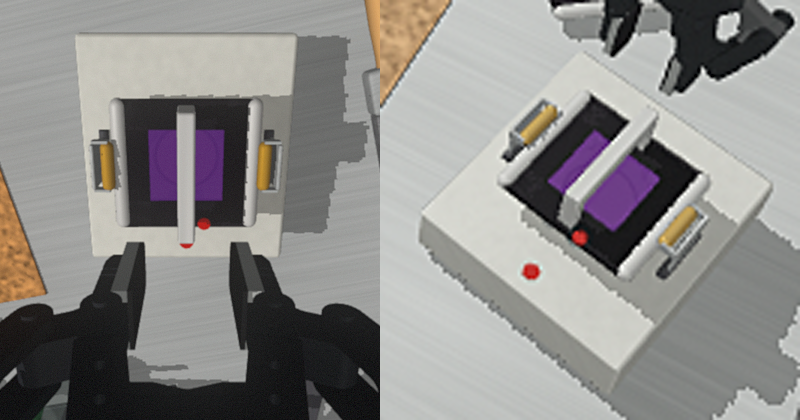

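The frame is seated: both rollers sit over the rails, the two red dots are on the same side, and the stop height matches home. Next is the lamp toggle.

```bash
python3 -c "
from h import *
go((.4685,-.2383,.15),np.pi/2+.04)"
```

```text
t 11.28 eef [0.5497 0.283  0.2248] shift [ -28.4 -526.7   75.6] spin -14.22 tilt [-0.0025 -0.0013] F [ 0.   0.4 -0.3] w 0.034 g 0.0 j [0.48 0.49 0.35 1.43 0.   0.68]
```

Emit:
{"method": "jog_arm", "body": {"motion": [{"x": -2,"y": -30,"z": 0,"spin": -1,"fingers": 0.2},{"x": -5,"y": -88,"z": 0,"spin": -3,"fingers": 0.4},{"x": -8,"y": -148,"z": 0,"spin": -5,"fingers": 1},{"x": -11,"y": -208,"z": 0,"spin": -7,"fingers": 1},{"x": -14,"y": -268,"z": 0,"spin": -9,"fingers": 1},{"x": -17,"y": -328,"z": 0,"spin": -11,"fingers": 1},{"x": -20,"y": -388,"z": 0,"spin": -13,"fingers": 1},{"x": -23,"y": -440,"z": 10,"spin": -14,"fingers": 1}]}}

```text
clock: 12.28
eef_pos: [0.4814, -0.1539, 0.216]
tool_rot: [-0.018, 1.0, -0.0, 0.0]
ft_force: [1.0, -0.2, 0.2]
grip_width: -0.0001
grasp_force: 0.0
```

Emit:
{"method": "jog_arm", "body": {"motion": [{"x": -3,"y": -45,"z": 20,"spin": 0,"fingers": 1},{"x": -5,"y": -78,"z": 45,"spin": 0,"fingers": 1},{"x": -5,"y": -86,"z": 60,"spin": 0,"fingers": 1},{"x": -5,"y": -86.5,"z": 65,"spin": 0,"fingers": 1},{"x": -5,"y": -86.5,"z": 65,"spin": 0,"fingers": 1}]}}

```text
clock: 12.9
eef_pos: [0.49, -0.237, 0.1511]
tool_rot: [-0.019, 1.0, 0.0, -0.0]
ft_force: [-0.0, 0.6, 0.9]
grip_width: 0.0
grasp_force: 0.0
```

```bash
python3 -c "
from h import *
go((.4685,-.2383,.086),np.pi/2+.04)
snap('wrist','w6');snap('top','t6')
a=cv2.imread('pics/w6.png');b=cv2.imread('pics/t6.png')[225:310,375:460]
cv2.imwrite('pics/d.png',np.hstack([cv2.resize(a,(440,330)),cv2.resize(b,(330,330),interpolation=cv2.INTER_CUBIC)]))
"
```

```text
t 12.9 eef [ 0.49   -0.237   0.1511] shift [21.5 -0.6 65.2] spin -0.15 tilt [-0.0008  0.0008] F [-0.   0.6  0.9] w 0.0 g 0.0 j [-0.45  0.37 -0.02  1.18  0.   -0.49]
```

View pics/d.png

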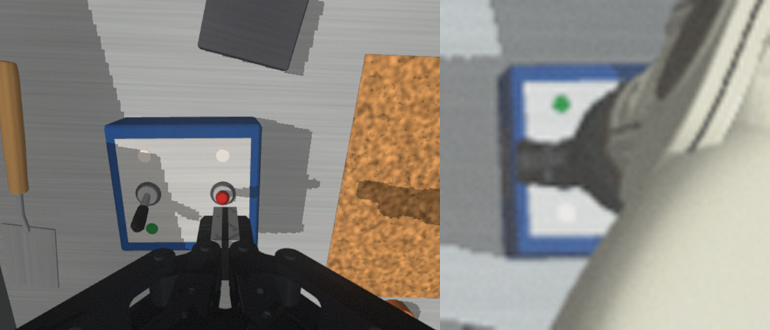

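The red bat's tip, at (222,198), lines up with the shut fingers at (225,230). I'll back off towards the white dot, go down, then push towards green.

Emit:
{"method": "jog_arm", "body": {"motion": [{"x": 12,"y": 0,"z": 0,"spin": 0,"fingers": 1},{"x": 21.5,"y": -0.5,"z": 5,"spin": 0,"fingers": 1},{"x": 21.5,"y": -0.5,"z": 25,"spin": 0,"fingers": 1},{"x": 21.5,"y": -0.5,"z": 48,"spin": 0,"fingers": 1},{"x": 21.5,"y": -0.5,"z": 62,"spin": 0,"fingers": 1},{"x": 21.5,"y": -0.5,"z": 65,"spin": 0,"fingers": 1},{"x": 21.5,"y": -0.5,"z": 65,"spin": 0,"fingers": 1}]}}

```text
clock: 13.88
eef_pos: [0.4688, -0.2395, 0.0866]
tool_rot: [-0.018, 1.0, -0.0, 0.0]
ft_force: [0.0, -0.5, -0.4]
grip_width: -0.0001
grasp_force: 0.0
```

Emit:
{"method": "jog_arm", "body": {"motion": [{"x": -5,"y": 0,"z": 0,"spin": 0,"fingers": 1},{"x": -10,"y": 0,"z": 0,"spin": 0,"fingers": 1},{"x": -15,"y": 0,"z": 0,"spin": 0,"fingers": 1},{"x": -20,"y": 0,"z": 0,"spin": 0,"fingers": 1},{"x": -24,"y": 0,"z": 0,"spin": 0,"fingers": 1},{"x": -28,"y": 0,"z": 0,"spin": 0,"fingers": 1}]}}

```text
clock: 14.62
eef_pos: [0.4975, -0.2384, 0.0863]
tool_rot: [-0.018, 1.0, 0.0, 0.001]
ft_force: [-0.9, 0.8, -0.6]
grip_width: 0.0002
grasp_force: 0.0
```

Emit:
{"method": "jog_arm", "body": {"motion": [{"x": -3,"y": 0,"z": 0,"spin": 0,"fingers": 1},{"x": -6,"y": 0,"z": 0,"spin": 0,"fingers": 1},{"x": -6,"y": 0,"z": 0,"spin": 0,"fingers": 1}]}}

```text
clock: 15.0
eef_pos: [0.503, -0.2382, 0.0863]
tool_rot: [-0.018, 1.0, 0.0, 0.0]
ft_force: [-0.4, -0.4, -0.5]
grip_width: -0.0
grasp_force: 0.0
```

Emit:
{"method": "jog_arm", "body": {"motion": [{"x": 15,"y": 0,"z": 0,"spin": 0,"fingers": 1},{"x": 35,"y": 0,"z": -5,"spin": 0,"fingers": 1},{"x": 50,"y": 0,"z": -40,"spin": 0,"fingers": 1},{"x": 60,"y": 0,"z": -85,"spin": 0,"fingers": 1},{"x": 70,"y": 0,"z": -120,"spin": 0,"fingers": 1},{"x": 70,"y": 0,"z": -130,"spin": 0,"fingers": 1},{"x": 70,"y": 0,"z": -130,"spin": 0,"fingers": 1},{"x": 70,"y": 0,"z": -130,"spin": 0,"fingers": 1}]}}

```text
clock: 16.0
eef_pos: [0.4321, -0.2402, 0.2146]
tool_rot: [-0.018, 1.0, 0.001, -0.001]
ft_force: [-0.2, -0.2, 0.3]
grip_width: -0.0001
grasp_force: 0.0
```

```bash
python3 - <<'E'
from h import *
for n in('wrist','scene'):
    f=n[0]+'7'; c=snap(n,f); a=c['pixels'].astype(int)
    c0=w2px(f,[[.5135,-.2365,.08]])[0]; tips={s:w2px(f,[[.5135+x,-.2365+.04*x,.095]])[0].round(1) for s,x in(('off',-.0115),('on',.0115))}
    v,u=np.nonzero((a[...,0]>110)&(a[...,1]<70)&(a[...,2]<70)); k=np.hypot(u-c0[0],v-c0[1])<50
    w,z=np.nonzero(a.max(2)<45); 
    print(n,tips,'red',k.sum(),u[k].mean(),v[k].mean())
a=cv2.absdiff(cv2.imread('pics/scene0.png'),cv2.imread('pics/s7.png'))
g=a.max(2)>40; print('fan area change',[ (g[185:210,208:225]).sum()], 'viewer s5 vs s7',(cv2.absdiff(cv2.imread('pics/s5.png'),cv2.imread('pics/s7.png')).max(2)>40)[265:380,365:490].sum())
go((.45,-.24,.2),1.6)
E
```

```text
wrist {'off': array([326.4, 323.9]), 'on': array([326.5, 350.4])} red 0 nan nan
scene {'off': array([241.9, 194.8]), 'on': array([236.4, 200.9])} red 13 236.6153846153846 200.84615384615384
fan area change [np.int64(0)] viewer s5 vs s7 2114
t 16.1 eef [ 0.4321 -0.2402  0.2146] shift [-17.9  -0.5  14.5] spin 0.41 tilt [-0.0029  0.0016] F [ 0.   0.9 -0. ] w -0.0002 g 0.0 j [-0.51  0.24 -0.04  1.29  0.   -0.54]<stdin>:7: RuntimeWarning: Mean of empty slice.
  ret = ret.dtype.type(ret / rcount)
```

```bash
python3 -c "
from workcell import bot
print(bot.job_done())"
```

```text
the job is handed in; nothing more can be done
None
```

The job is handed in at about 16 s on the robot clock: the frame sits clipped down and fully home on the viewer with its red dot on the matching side, released, and the lamp toggle is over on its green-dot side with the fan toggle unchanged; no verdict came back.

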